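Pin a board-test jig shut and hold it pressed

ROBOT

A 6-joint arm with a two-finger parallel gripper is mounted at the origin on the work surface. World frame = base frame: x ahead of the robot, y to its left, z up, the work surface at z = 0. Lengths are in m, angles in degrees, forces in N, time in s.
With the tool pointing down it reaches from about 0.4 to 0.825 m from the base axis. Payload 7 kg.
Tool frame: the origin (TCP) lies midway between the tips of the shut fingers; the grasp point (between the pads) lies 19 mm behind it; z points along the fingers, y is the direction in which the jaws open and shut (so a half turn about z gives the same grasp; the last joint's range is limited). The gripper opens to 88 mm and grips with 3 to 60 N. Pads are 19 mm wide; open, the fingers measure 130 mm over their backs; the gripper's body (78 mm by 193 mm) begins 47 mm behind the grasp point.
Start: joints at [-55.686, 20.546, 0.682, 0, -70.136, -16.507], TCP at [0.206, -0.643, 0.227] pointing down, gripper open.
Joint ranges: [-176.03, 176.03], [-82.01, 121.73], [-58.28, 71.71], [-173.87, 95.51], [-174.79, -0.11], [-173.66, 173.66]. Speed limits (degrees/s): [136.94, 136.94, 172.46, 180, 180, 180].

INTERFACE

Orientations are given as a 3x3 rotation matrix whose columns are the frame's x, y, z axes.
In Python, from rig import robot gives the robot as it stands. Calls block until the motion is done:
- robot.goto(position, orientation): joint-space move of the TCP to a pose.
- robot.servo_line(position, ori=None, speed=0.15): straight line of the TCP; ori=None keeps the orientation; speed is the mean speed in m/s.
- robot.movej(angles): joint-space move.
- robot.move_gripper(opening): opening from 0.0 (shut) to 1.0 (fully open); the grip force is fixed at half the most; returns when the fingers have stopped.
- robot.dwell(seconds).
- robot.ik(position, orientation): joint angles nearest the present ones, or None.
- robot.grab_frame(name): name is "side" or "top"; returns (picture, depth): 384x512x3 uint8, red, green, blue; 384x512 float32, m along the optical axis (not along the pixel's ray), 0 where there is no reading.
- robot.camera_info(name): a dict with "vfov" (degrees; the focal length in pixels is half the picture's height over the tangent of half this angle, whatever the lens; pixels are square), "cx", "cy" (the principal point, pixels), "view" (4x4, takes a point from world to camera coordinates). Camera axes: x right, y down, z forward; pixel columns grow to the right and rows downward; lengths in m; the calibration is good to about 2 mm. A picture is of the moment at which its call begins. camera_info takes no time and is no camera call.
A pose or a line that the arm cannot do raises robot.Unreachable and nothing moves.
- robot.job_done(): hands the job in, once; it reports no verdict.
Readings, each from a call of its own:
- robot.read_t(): time.
- robot.read_qpos(): joint angles.
- robot.read_qvel(): joint speeds.
- robot.read_effort(): joint torques, N m.
- robot.read_position(): TCP position.
- robot.read_tcp_rot(): TCP orientation.
- robot.read_force(): force on the tool from outside, world axes, zero at the start.
- robot.read_ft_torque(): the same for the moment, N m.
- robot.read_grip_width(): opening from 0.0 (shut) to 1.0 (fully open).
Only numpy, scipy, OpenCV 4.12 (cv2) and the standard library are available. Lean on these libraries where they do the work, as an engineer would, in place of code of your own. Each camera call takes 0.05 s, during which the arm holds its last target.

TASK

Swing the see-through lid of the black board-test jig down onto the circuit board, then take the red-knobbed locking pin from the wooden rack and push it down through the hole in the lid's yellow tab into the hole in the jig beneath. Press the lid fully shut with the pin's collar and finish still gripping the knob and pressing down: do not let go, because the sprung contacts under the board lift the lid again. Press through the pin alone, and leave the blue-knobbed pin and everything else on the bench where it is.

Things in the scene. Friction and masses are not known exactly. Their poses are not given: they have to be found in the camera images.
- jig: black clamshell test jig, fixed to the bench, a block 167 long (x from -82 to +85 of its origin) x 110 wide (y) x 36 high; origin under its centre on the bench, z up, its hinge is at its +x end and its pin hole near its -x end; it stands with any yaw up to 0.3 rad
- lid (a joint): angle of the jig's lid, rad: 0 = fully shut (level, hard stop), growing as its free end rises; starts at 1.35 to 1.75 (about upright). Stiff damped hinge: above 1.25 it stays put; pushed below 1.0 (push its outer face, from the jig's +x side) it sinks by itself within 3 s and rests on the sprung board at about 0.09; about 7 N down on the tab then shuts it fully
- lid_hinge (a point): middle of the lid's hinge axis, which runs along the jig's y, 36.5 above the bench and 70 along the jig's +x from its origin. The lid (aluminium frame, clear window) is 106 wide and reaches 155 from this axis with its tab; when shut it points to the jig's -x, its underside 0.5 and its top (outer) face 8.5 above this axis
- tab_hole (a point): centre of the 15 diameter through hole in the yellow tab (43 x 56 x 8 thick, rigid with the lid), on the tab's upper face, 130 from the hinge axis; while the lid rests ajar on the board it lies about 12 higher than when shut and 1 nearer the hinge
- jig_hole (a point): centre of the mouth of the 12.5 diameter vertical hole in the jig, on its top face (36 above the bench; the hole goes through the jig down to the bench), 60 from the jig's origin towards its -x; with the lid shut it lies straight beneath tab_hole
- pocket (a point): point in the jig's board pocket where the board's underside lies at the start, on four sprung brass contacts (7 N as loaded, 14 N when pressed 6 down)
- board: green circuit board 75 x 65 x 3 lying loose in the pocket of the jig, origin at the centre of its underside; two feet under the lid press on it
- pin: the red-knobbed steel locking pin, 86 tall, 50 to 100 g, standing upright in the rack; origin at the centre of its lower end, z up along it. From the bottom: shaft 10 diameter with tapered end up to 40, collar 28 diameter from 40 to 46, round red knob 22 diameter from 46 to 86 (grip here)
- pin_tip (a point): the pin's lower end (same point as the origin of the pin)
- rack: wooden pin rack fixed to the bench, 50 (x) x 130 (y) x 45 high, origin under its centre; two 12.5 through holes at y = +35 and -35 hold the red and the blue pin (either way round), collars resting on its top, shaft ends in the holes
- short_pin: blue-knobbed pin, shaft 8 diameter and 25 long, same collar and knob as the red one; origin at its lower end; stays in the rack
- battery_a: black battery box 62 x 32 x 20, lying between jig and rack; bystander, origin under its centre
- battery_b: black battery box 62 x 32 x 20; bystander
- driver: orange screwdriver 170 long lying on the bench, 26 thick; bystander
- spool: grey solder spool, 56 diameter, 40 high; bystander
- spray: spray can 52 diameter, 150 high; bystander
- jar: small jar 50 diameter, 60 high; bystander
- reflector: silver lamp reflector, dome 200 diameter, 70 high; bystander
Mind the look-alikes: they are no part of the job. There is more than one size of the pin; the one meant has the size given above.

How it is judged:
By the outcome, as a careful person would: the job done as asked, in the order asked, and still so for the second after the job is handed in, while the arm keeps its last pose, push and grip.
It also fails if it takes over 58 s, if anything falls off the work surface, if the arm or the gripper's body presses on something with over 40 N, if the wrist force passes 120 N, or if a joint passes its speed limit or range.

## Working session

There is one attempt and no reset: what is moved stays moved. The work goes in short steps, each a Python script; the robot and the scene stay as the last script left them, time stands still between calls to the robot, and variables do not carry over. Pictures are saved under pics/ and viewed, and the job is handed in when it is done.

```bash
ls; mkdir -p pics; python3 - <<'E'
from rig import robot
import cv2,numpy as np
for n in("side","top"):
    im,d=robot.grab_frame(n); cv2.imwrite(f"pics/{n}0.png",im[...,::-1]); np.savez(f"{n}0.npz",im=im,d=d)
    print(n,robot.camera_info(n))
print(robot.read_t(),robot.read_force(),robot.read_grip_width(),robot.read_tcp_rot())
E
```

```text
pics
side {'vfov': 46.823689598923735, 'cx': 253.919628069287, 'cy': 187.98423787925282, 'view': array([[-0.96852568, -0.24854756, -0.01349501,  0.55610723],
       [-0.16155674,  0.66893893, -0.72554816,  0.10273002],
       [ 0.18936056, -0.70053181, -0.68803907,  1.16504211],
       [ 0.        ,  0.        ,  0.        ,  1.        ]])}
top {'vfov': 46.91384133818085, 'cx': 258.92697396132127, 'cy': 204.43675007232667, 'view': array([[-0.01438189, -0.99983766, -0.01085389,  0.02477912],
       [-0.99611402,  0.01526994, -0.08673921,  0.57279579],
       [ 0.08689086,  0.00956424, -0.99617192,  1.36452495],
       [ 0.        ,  0.        ,  0.        ,  1.        ]])}
0.1 [ 0.11465951  0.1971713  -0.24794226] 0.9986647671771252 [[-9.52123367e-01 -3.05713483e-01 -5.99339894e-04]
 [-3.05714027e-01  9.52122454e-01  1.32904662e-03]
 [ 1.64337499e-04  1.44864295e-03 -9.99998937e-01]]
```

View pics/side0.png

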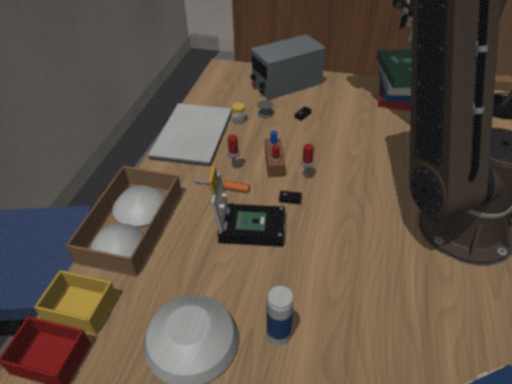

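View pics/top0.png

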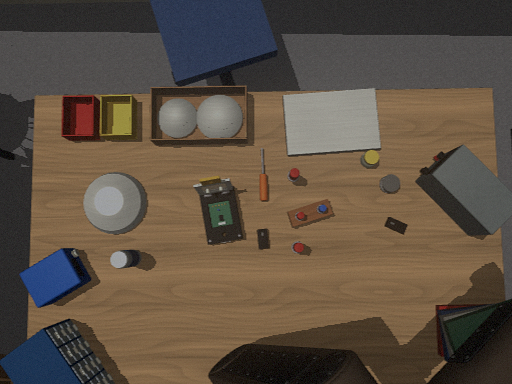

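```bash
cat > h.py <<'E'
import numpy as np,cv2
from rig import robot
def cam(n):
    c=robot.camera_info(n); return c, 192/np.tan(np.radians(c['vfov']/2))
def ray(n,u,v):
    c,f=cam(n); V=c['view']; R=V[:3,:3]
    o=-R.T@V[:3,3]; d=R.T@np.array([(u-c['cx'])/f,(v-c['cy'])/f,1]); return o,d
def onz(n,u,v,z):
    o,d=ray(n,u,v); return o+d*(z-o[2])/d[2]
def proj(n,p):
    c,f=cam(n); q=c['view'][:3,:3]@np.asarray(p)+c['view'][:3,3]
    return np.array([c['cx']+f*q[0]/q[2],c['cy']+f*q[1]/q[2]])
def tri(uv1,uv2):
    o1,d1=ray("side",*uv1);o2,d2=ray("top",*uv2)
    t=np.linalg.lstsq(np.c_[d1,-d2],o2-o1,rcond=None)[0]
    a=o1+d1*t[0];b=o2+d2*t[1]; return (a+b)/2,np.linalg.norm(a-b)
def cloud(n,d):
    c,f=cam(n); v,u=np.mgrid[:384,:512]
    p=np.stack([(u-c['cx'])/f*d,(v-c['cy'])/f*d,d],-1)
    return (p-c['view'][:3,3])@c['view'][:3,:3]
def crop(im,x0,y0,x1,y1,s,name):
    cv2.imwrite(name,cv2.resize(im[y0:y1,x0:x1,::-1],None,fx=s,fy=s,interpolation=cv2.INTER_CUBIC))
E
python3 - <<'E'
from h import *
for n,b in(("side",(200,125,320,250)),("top",(190,140,345,260))):
    z=np.load(n+"0.npz"); crop(z['im'],*b,4.7,f"pics/{n}0c.png")
    hsv=cv2.cvtColor(z['im'],cv2.COLOR_RGB2HSV); P=cloud(n,z['d'])
    for nm,m in(("red",((hsv[...,0]<8)|(hsv[...,0]>172))&(hsv[...,1]>150)&(hsv[...,2]>70)),("blue",(hsv[...,0]>105)&(hsv[...,0]<130)&(hsv[...,1]>130)),("yel",(hsv[...,0]>20)&(hsv[...,0]<32)&(hsv[...,1]>150)&(hsv[...,2]>80))):
        k,l,s,c=cv2.connectedComponentsWithStats(m.astype(np.uint8))
        for i in range(1,k):
            if 15<s[i,4]<600:
                q=P[(l==i)&(z['d']>0)]
                print(n,nm,s[i],c[i].round(1),np.median(q,0).round(3) if len(q) else None,q[:,2].max().round(3) if len(q) else None)
E
```

```text
side red [378  95   9  12  42] [381.1 101.7] [ 0.248 -0.531  0.016] 0.033
side red [228 135   9  18 131] [232.3 143. ] [ 0.657 -0.079  0.103] 0.119
side red [273 145   7  13  71] [275.5 150.8] [ 0.535 -0.1    0.078] 0.094
side red [304 144   9  19 145] [307.7 152.5] [ 0.44  -0.087  0.103] 0.118
side blue [383  91  27  11  78] [395.4  97.6] [ 0.199 -0.528  0.043] 0.061
side blue [271 131   5  13  52] [273.2 136.8] [ 0.556 -0.165  0.077] 0.094
side blue [268 318  23  20 279] [278.7 327.9] [0.41  0.441 0.069] 0.102
side blue [473 366  39  18 382] [497.7 377.3] [0.039 0.495 0.17 ] 0.174
side yel [233 104  11   8  67] [237.8 107.1] [ 0.712 -0.321  0.059] 0.064
top red [290 168   9  10  69] [294.2 172.6] [ 0.657 -0.09   0.115] 0.121
top red [297 212   8   7  40] [300.2 215. ] [ 0.534 -0.106  0.09 ] 0.097
top red [294 243  10   9  77] [298.5 247.1] [ 0.439 -0.097  0.117] 0.122
top red [439 306  10   4  28] [442.5 307.1] [ 0.249 -0.539  0.03 ] 0.036
top blue [319 205   7   6  32] [322.2 207.6] [ 0.554 -0.173  0.091] 0.1
top yel [ 99  95  30  41 307] [110.4 115.9] [0.87  0.494 0.007] 0.068
top yel [126 105   6  10  17] [129.7 109.2] [0.882 0.415 0.057] 0.063
top yel [127 124   5  10  21] [129.9 128.6] [0.819 0.414 0.056] 0.065
top yel [200 176  19   6  46] [208.9 178.2] [0.635 0.154 0.19 ] 0.196
```

View pics/side0c.png

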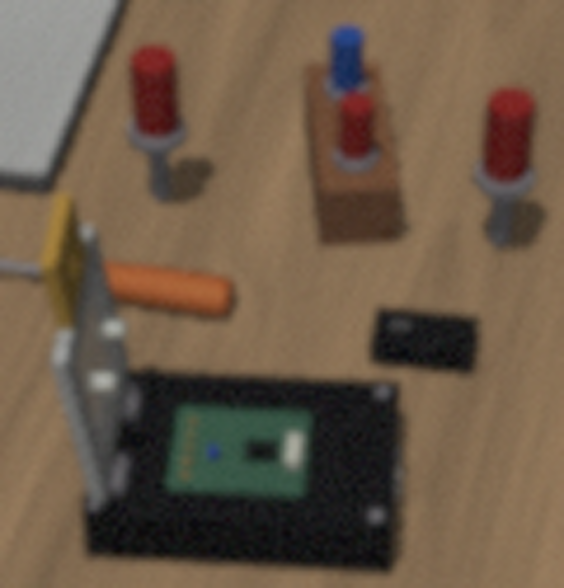

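View pics/top0c.png

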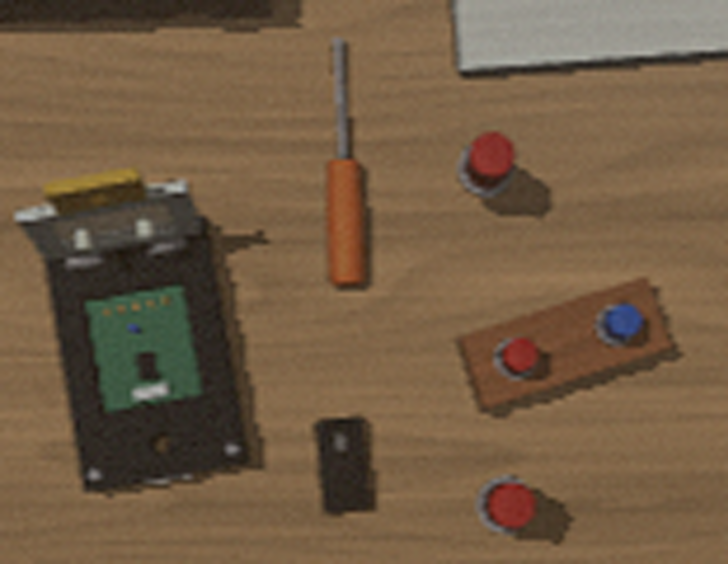

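Lookalikes for the wanted pin, in the side picture: red at (276,151) in the rack, red at (232,143) and (308,152) on the bench with tops about 0.12 high (longer pins), and blue at (273,137) in the rack. I choose the rack's red: its top is at about 0.09, which fits 45 + 46 mm, and the crop shows it standing in the wood with its collar on top. The lid stands upright at the far end, the jig's pin hole is at about top (224.5,234), and the tab is at top (209,178).

```bash
python3 - <<'E'
from h import *
for n in("top","side"):
    z=np.load(n+"0.npz"); im=z['im'];d=z['d'];P=cloud(n,d); hsv=cv2.cvtColor(im,cv2.COLOR_RGB2HSV)
    Z=P[...,2]
    roi=(abs(P[...,0]-.57)<.14)&(abs(P[...,1]-.13)<.1)&(d>0)
    print(n,"bench z",np.median(Z[(abs(P[...,0]-.5)<.03)&(abs(P[...,1]-0.0)<.02)]))
    m=roi&(abs(Z-.036)<.006)&(im.max(-1)<75)
    k,l,s,c=cv2.connectedComponentsWithStats(m.astype(np.uint8)); i=1+np.argmax(s[1:,4]); m=l==i
    # pixels -> plane
    v,u=np.nonzero(m); pl=np.array([onz(n,a,b,.036)[:2] for a,b in zip(u,v)])
    h=cv2.convexHull((pl*1000).astype(np.float32)); r=cv2.minAreaRect(h)
    print("jig top",s[i],r,np.median(Z[m]))
    print(cv2.approxPolyDP(h,6,True)[:,0].round(1).tolist())
    g=roi&(hsv[...,0]>55)&(hsv[...,0]<95)&(hsv[...,1]>60)
    v,u=np.nonzero(g); pl=np.array([onz(n,a,b,.033)[:2] for a,b in zip(u,v)]); print("board",cv2.minAreaRect((pl*1000).astype(np.float32)),np.median(Z[g]))
    L=P[roi&(Z>.06)&(Z<.25)]; print("lid pts",len(L))
    y=roi&(hsv[...,0]>18)&(hsv[...,0]<34)&(hsv[...,1]>140)&(Z>.1); q=P[y]; print("tab",len(q),q.min(0).round(3),q.max(0).round(3),np.median(q,0).round(3))
    # rack
    rr=(abs(P[...,0]-.545)<.09)&(abs(P[...,1]+.14)<.1)&(abs(Z-.045)<.006)
    v,u=np.nonzero(rr); pl=np.array([onz(n,a,b,.045)[:2] for a,b in zip(u,v)]); print("rack",cv2.minAreaRect((pl*1000).astype(np.float32)))
print("hole",onz("top",224.5,234,.036))
z=np.load("top0.npz");crop(z['im'],195,170,250,250,7,"pics/jt.png")
z=np.load("side0.npz");crop(z['im'],205,160,292,250,6.5,"pics/js.png")
E
```

```text
top bench z 0.002010598165625475
jig top [ 200  189   42   56 1110] ((536.7536010742188, 136.3389892578125), (155.46986389160156, 107.6955795288086), 9.69761848449707) 0.0361528544852633
[[621.7999877929688, 96.5], [601.4000244140625, 199.89999389648438], [451.70001220703125, 175.60000610351562], [468.70001220703125, 73.19999694824219]]
board ((545.7710571289062, 137.43069458007812), (73.68506622314453, 65.6036148071289), 10.483550071716309) 0.030992329525773583
lid pts 477
tab 85 [0.622 0.125 0.156] [0.641 0.181 0.196] [0.632 0.15  0.189]
rack ((544.4039916992188, -139.19064331054688), (49.74388122558594, 130.3752899169922), 17.556049346923828)
side bench z 0.0025129210612663943Traceback (most recent call last):
  File "<stdin>", line 10, in <module>
  File "h.py", line 9, in onz
    o,d=ray(n,u,v); return o+d*(z-o[2])/d[2]
        ~~~^^^^^^^
  File "h.py", line 6, in ray
    c,f=cam(n); V=c['view']; R=V[:3,:3]
        ~~~^^^
  File "h.py", line 4, in cam
    c=robot.camera_info(n); return c, 192/np.tan(np.radians(c['vfov']/2))
ValueError: time passes only in moves, steps and waits
```

```bash
sed -i 's/^def cam(n):/import functools\n@functools.cache\ndef cam(n):/' h.py
cat > m.py <<'E'
from h import *
for n in("top","side"):
    z=np.load(n+"0.npz"); im=z['im'];d=z['d'];P=cloud(n,d); hsv=cv2.cvtColor(im,cv2.COLOR_RGB2HSV)
    Z=P[...,2]
    roi=(abs(P[...,0]-.57)<.14)&(abs(P[...,1]-.13)<.1)&(d>0)
    m=roi&(abs(Z-.037)<.006)&(im.max(-1)<75)
    k,l,s,c=cv2.connectedComponentsWithStats(m.astype(np.uint8)); i=1+np.argmax(s[1:,4]); m=l==i
    v,u=np.nonzero(m); pl=np.array([onz(n,a,b,.036)[:2] for a,b in zip(u,v)])
    h=cv2.convexHull((pl*1000).astype(np.float32)); r=cv2.minAreaRect(h)
    print(n,"jig top",s[i],np.round(r[0],1),np.round(r[1],1),r[2],np.median(Z[m]))
    print(cv2.approxPolyDP(h,6,True)[:,0].round(1).tolist())
    g=roi&(hsv[...,0]>55)&(hsv[...,0]<95)&(hsv[...,1]>60)
    v,u=np.nonzero(g); pl=np.array([onz(n,a,b,.033)[:2] for a,b in zip(u,v)]); print("board",cv2.minAreaRect((pl*1000).astype(np.float32)),np.median(Z[g]))
    y=roi&(hsv[...,0]>18)&(hsv[...,0]<34)&(hsv[...,1]>140)&(Z>.1); q=P[y]; print("tab",len(q),q.min(0).round(3),q.max(0).round(3),np.median(q,0).round(3))
    rr=(abs(P[...,0]-.545)<.09)&(abs(P[...,1]+.14)<.1)&(abs(Z-.046)<.006)
    v,u=np.nonzero(rr); pl=np.array([onz(n,a,b,.045)[:2] for a,b in zip(u,v)]); print("rack",cv2.minAreaRect((pl*1000).astype(np.float32)))
print("hole",onz("top",224.5,234,.036))
print("redtop", onz("top",300.2,215,.091),tri((275.5,145.8),(300.2,215)))
z=np.load("top0.npz");crop(z['im'],195,170,250,250,7,"pics/jt.png")
z=np.load("side0.npz");crop(z['im'],205,160,292,250,6.5,"pics/js.png")
E
python3 m.py
```

```text
top jig top [ 200  189   42   56 1104] [536.8 136.3] [155.5 107.7] 9.65119457244873 0.03632221111224049
[[621.7999877929688, 96.5], [601.4000244140625, 199.89999389648438], [451.70001220703125, 175.60000610351562], [468.70001220703125, 73.19999694824219]]
board ((545.7710571289062, 137.43069458007812), (73.68506622314453, 65.6036148071289), 10.483550071716309) 0.030992329525773583
tab 85 [0.622 0.125 0.156] [0.641 0.181 0.196] [0.632 0.15  0.189]
rack ((544.5416259765625, -139.61541748046875), (49.74998474121094, 129.48231506347656), 17.556045532226562)
side jig top [ 218  203   67   36 1357] [541.8 141.6] [164.1 115.5] 8.198043823242188 0.0359515204944604
[[622.5, 100.0], [613.7999877929688, 206.1999969482422], [455.3999938964844, 180.89999389648438], [474.6000061035156, 75.5999984741211]]
board ((546.9561767578125, 155.55052185058594), (131.87315368652344, 108.10296630859375), 16.33867073059082) 0.03148338236871773
tab 134 [0.623 0.128 0.151] [0.641 0.182 0.192] [0.631 0.162 0.178]
rack ((546.9990844726562, -136.9888153076172), (50.4932861328125, 137.26222229003906), 17.630985260009766)
hole [0.48179405 0.12420527 0.036     ]
redtop [ 0.53384984 -0.10695785  0.091     ] (array([ 0.53492125, -0.10673696,  0.09152854]), np.float64(0.0022337729073027383))
```

View pics/jt.png

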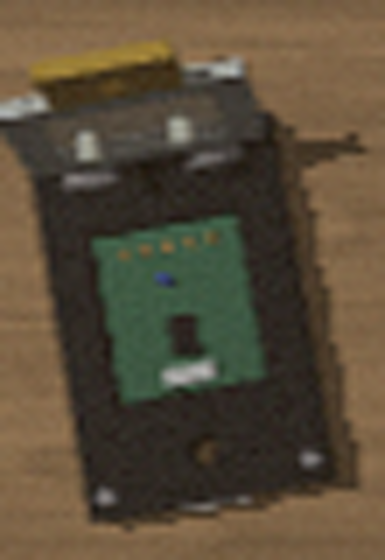

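View pics/js.png

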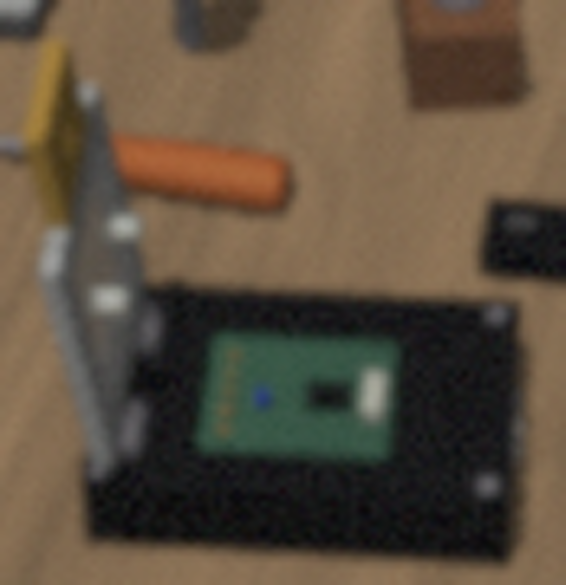

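Measured: jig yaw about 9.5°, origin about (0.541, 0.136), hinge about (0.610, 0.1475), lid about 1.7 rad. In the crops the jig hole is at top (224.1,233.9), the tab leans back slightly, and nothing stands behind the lid.

```bash
cat >> h.py <<'E'
def R(phi):
    c,s=np.cos(np.radians(phi)),np.sin(np.radians(phi)); return np.array([[c,s,0],[s,-c,0],[0,0,-1.]])
YAW=9.5; JX=np.array([np.cos(np.radians(YAW)),np.sin(np.radians(YAW)),0]); H=np.array([.610,.1475,0])
def jp(x,z): return H+JX*x+np.array([0,0,z])
E
python3 - <<'E'
from h import *
robot.move_gripper(0.0); print(robot.read_t())
q=robot.ik(jp(.075,.29),R(189.5)); print(np.round(q,1))
robot.goto(jp(.075,.29),R(189.5)); print(robot.read_t())
robot.servo_line(jp(.075,.165),speed=.2); print(robot.read_t(),robot.read_force())
robot.servo_line(jp(.02,.163),speed=.12); print(robot.read_t(),robot.read_force())
robot.servo_line(jp(-.068,.138),speed=.12); print(robot.read_t(),robot.read_force())
for n in("top","side"):
    im,d=robot.grab_frame(n); crop(im,180,130,330,260,4,f"pics/{n}1.png")
E
```

```text
1.525
[  29.    21.6   10.3    0.   -78.8 -109.5]
4.7917
5.5667 [ 0.03473059 -0.25734358  0.13720446]
6.175 [-1.17832368  0.09491319  0.19825557]
7.0833 [0.55289891 0.14538489 1.30371826]
```

View pics/side1.png

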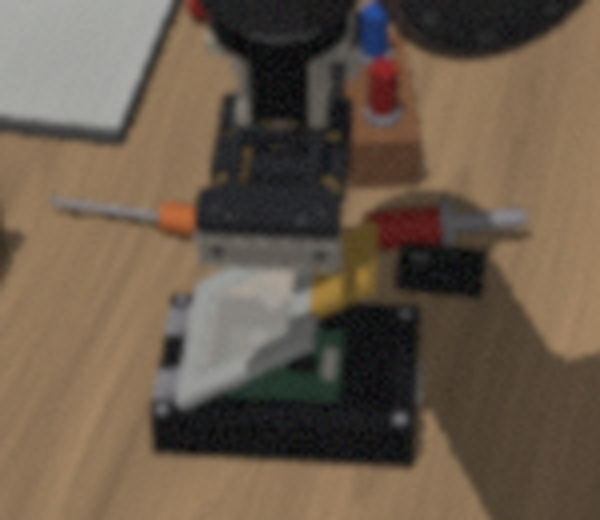

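View pics/top1.png

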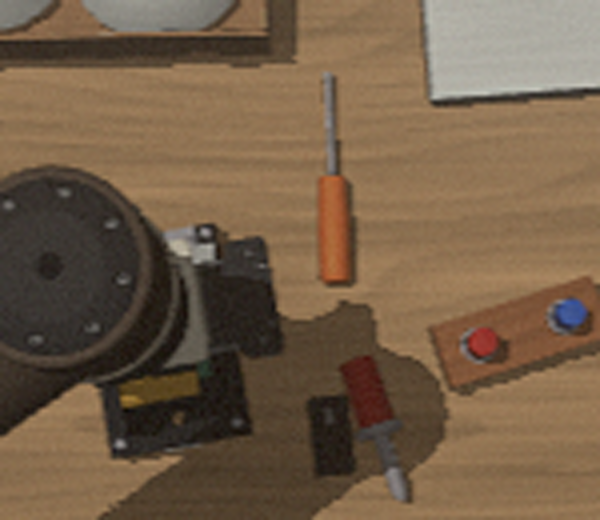

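```bash
python3 - <<'E'
from h import *
robot.servo_line(jp(-.05,.30),speed=.25)
print(robot.read_t())
for n in("top","side"):
    im,d=robot.grab_frame(n); cv2.imwrite(f"pics/{n}2.png",im[...,::-1]); np.savez(f"{n}2.npz",im=im,d=d)
E
```

```text
7.9833
```

View pics/side2.png

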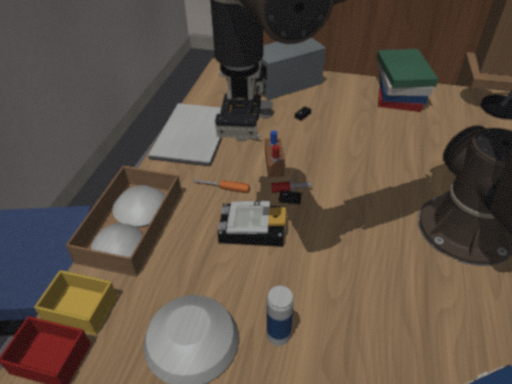

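View pics/top2.png

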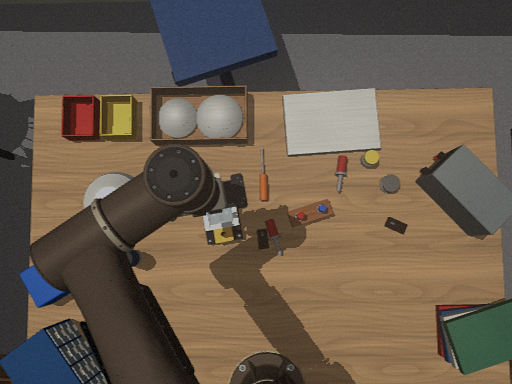

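The lid is sinking: in the side picture it lies on the jig at (252,215), with the tab at (277,216). Both loose lookalike pins have toppled, to top (275,237) and (341,172). My path stayed above 0.22 m and they are 0.12 m tall, so I didn't touch them. The target still stands in the rack at top (300,215), so I'll grip it with the jaws along the rack, only half open to clear the blue knob.

```bash
python3 - <<'E'
from h import *
p=np.array([.5342,-.1066,0])
robot.goto(p+[0,0,.20],R(197.5)); print(robot.read_t())
robot.move_gripper(.5); print(robot.read_t(),robot.read_grip_width())
for n in("top","side"):
    im,d=robot.grab_frame(n); np.savez(f"{n}3.npz",im=im,d=d)
    crop(im,200,120,320,250,4.5,f"pics/{n}3.png")
E
```

```text
9.125
10.0167 0.5029684534365323
```

View pics/side3.png

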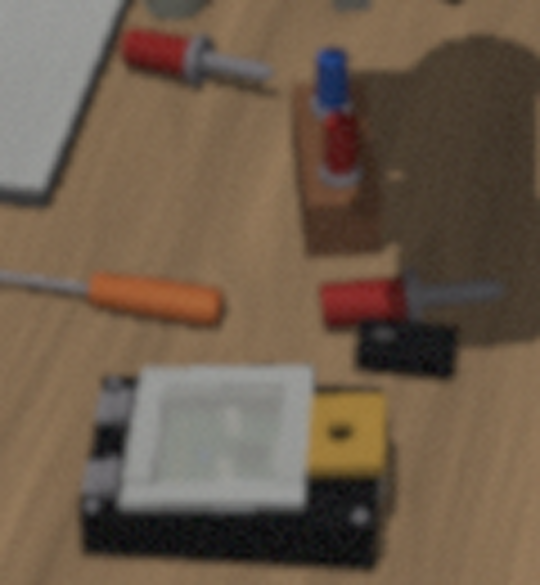

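View pics/top3.png

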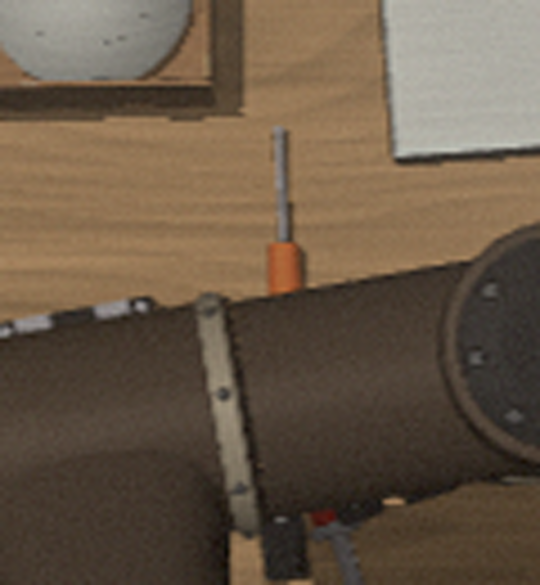

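```bash
python3 - <<'E'
from h import *
print(robot.read_position(),robot.read_qpos(),proj("side",[.534,-.107,.2]))
im=np.load("side3.npz")['im'];cv2.imwrite("pics/side3f.png",im[...,::-1])
im=np.load("top3.npz")['im'];cv2.imwrite("pics/top3f.png",im[...,::-1])
E
```

```text
[ 0.53418917 -0.10663822  0.19999348] [ 9.32639537e+00  9.44389875e+00 -1.80762267e+01 -2.65946704e-04
 -6.24810904e+01 -8.18326517e+01] [277.06206837 114.21027544]
```

View pics/side3f.png

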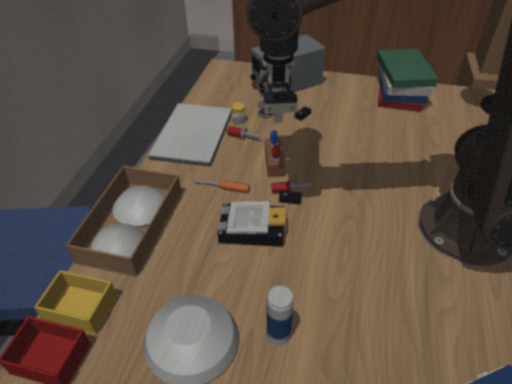

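View pics/top3f.png

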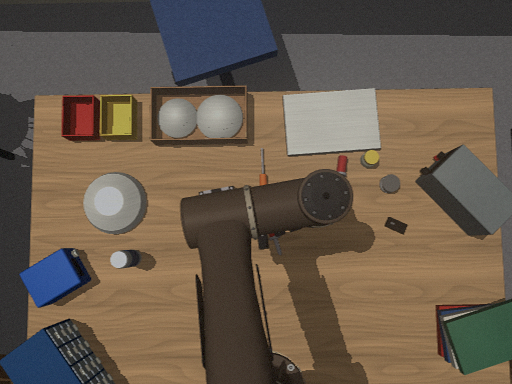

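```bash
python3 - <<'E'
from h import *
p=np.array([.5342,-.1066,0])
robot.servo_line(p+[0,0,.056],speed=.15); print(robot.read_t(),robot.read_force())
robot.move_gripper(0.0); print(robot.read_t(),robot.read_grip_width()*88,robot.read_force())
robot.servo_line(p+[0,0,.070],speed=.08); print(robot.read_force())
robot.servo_line(p+[0,0,.15],speed=.2); print(robot.read_t(),robot.read_grip_width()*88,robot.read_force())
im,d=robot.grab_frame("side"); np.savez("side4.npz",im=im,d=d); crop(im,215,90,335,190,5,"pics/side4.png")
E
```

```text
11.225 [-0.47466887 -0.10445689  0.43380667]
11.7333 21.43291426429957 [ 0.27237081 -3.89491301  3.11533561]
[ 2.29794682 -5.07822738  2.2836172 ]
12.6083 21.287100957758497 [ 0.15499029 -0.81375939 -1.16671857]
```

View pics/side4.png

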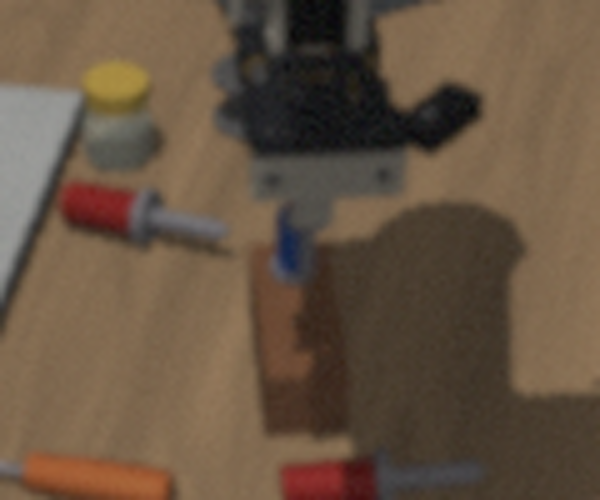

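```bash
python3 - <<'E'
from h import *
S=lambda x,o,s:(x+.5)/s-.5+o
z=np.load("side3.npz"); P=cloud("side",z['d'])
hsv=cv2.cvtColor(z['im'],cv2.COLOR_RGB2HSV)
m=(hsv[...,0]>18)&(hsv[...,0]<34)&(hsv[...,1]>140); m[:195]=0;m[235:]=0;m[:,:260]=0;m[:,300:]=0
v,u=np.nonzero(m); print("tab z",np.median(P[m][:,2]),P[m].min(0),P[m].max(0))
print(u.min(),u.max(),v.min(),v.max())
# dark hole centroid inside the filled tab
h=cv2.morphologyEx(m.astype(np.uint8),cv2.MORPH_CLOSE,np.ones((9,9)))
g=z['im'].astype(float).sum(-1)
w=np.zeros_like(g); sub=np.s_[211:221,270:282]; w[sub]=np.clip(np.median(g[m])*.75-g[sub],0,None)
vv,uu=np.mgrid[:384,:512]; c=((w*uu).sum()/w.sum(),(w*vv).sum()/w.sum()); print("side hole",c,onz("side",*c,.057))
z2=np.load("top2.npz");crop(z2['im'],200,195,250,250,9,"pics/t2.png");crop(z['im'],210,190,300,255,8,"pics/s3.png")
robot.servo_line([.5342,-.1066,.17],speed=.2)
q=np.array([.4825,.125,.170])
robot.goto(q,R(189.5)); print(robot.read_t(),robot.read_force())
for n in("top","side"):
    im,d=robot.grab_frame(n); np.savez(f"{n}5.npz",im=im,d=d)
    crop(im,200,140,320,250,5,f"pics/{n}5.png")
E
```

```text
tab z 0.057276980411042594 [ 0.33458783  0.05257162 -0.00400863] [0.50221795 0.88564805 0.88363474]
269 285 207 226
side hole (np.float64(275.1493370551291), np.float64(215.77110956036287)) [0.48419406 0.13066646 0.057     ]
13.85 [-0.68961681  0.26390788 -0.58168431]
```

View pics/side5.png

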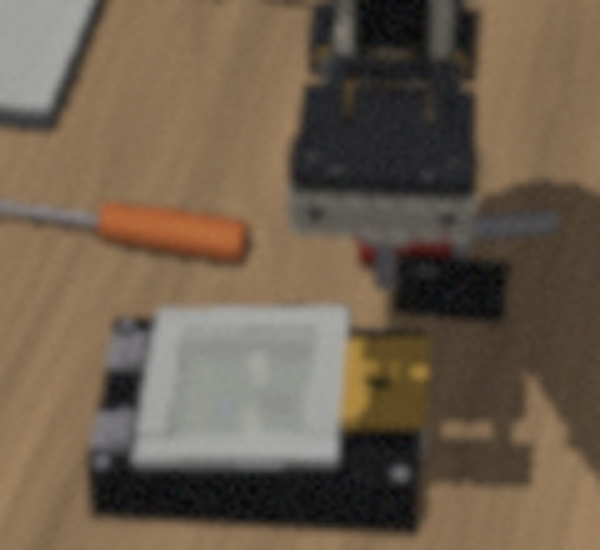

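View pics/top5.png

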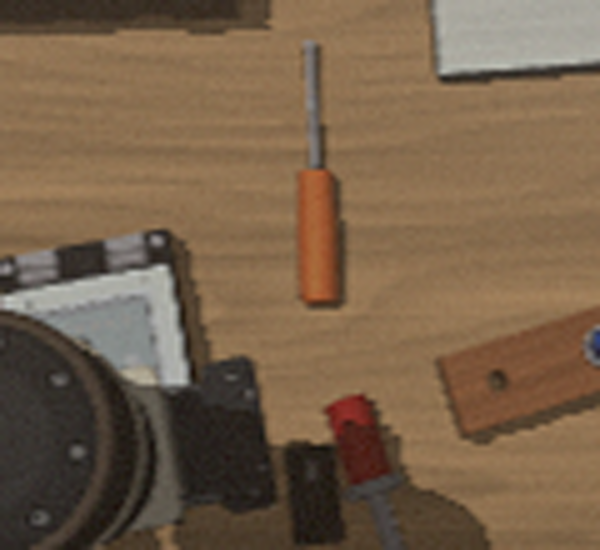

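View pics/t2.png

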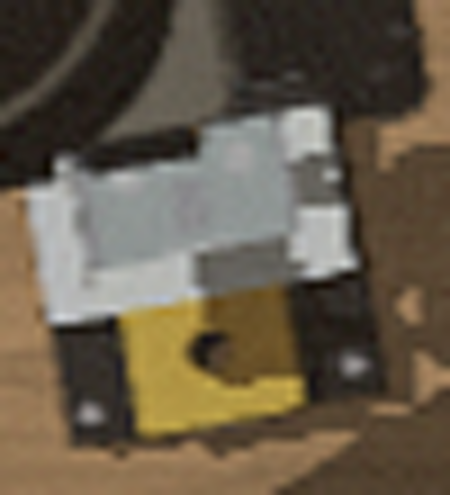

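View pics/s3.png

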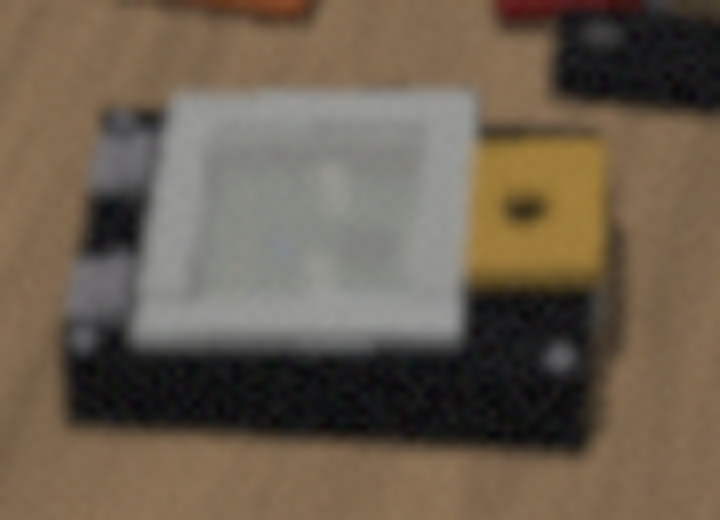

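```bash
python3 - <<'E'
from h import *
robot.servo_line([.4845,.1275,.128],speed=.15)
print(robot.read_t(),robot.read_position(),robot.read_force())
im,d=robot.grab_frame("side"); np.savez("side6.npz",im=im,d=d); crop(im,245,165,305,225,10,"pics/side6.png")
print("pred tip",proj("side",[.4845,.1275,.077]), "tabhole by top",proj("side",[.4828,.1247,.057]))
E
```

```text
14.3833 [0.48472756 0.1266964  0.12799751] [-0.57480088  0.00551947 -0.62536078]
pred tip [275.45595978 209.4213705 ] tabhole by top [276.18764833 214.19682427]
```

View pics/side6.png

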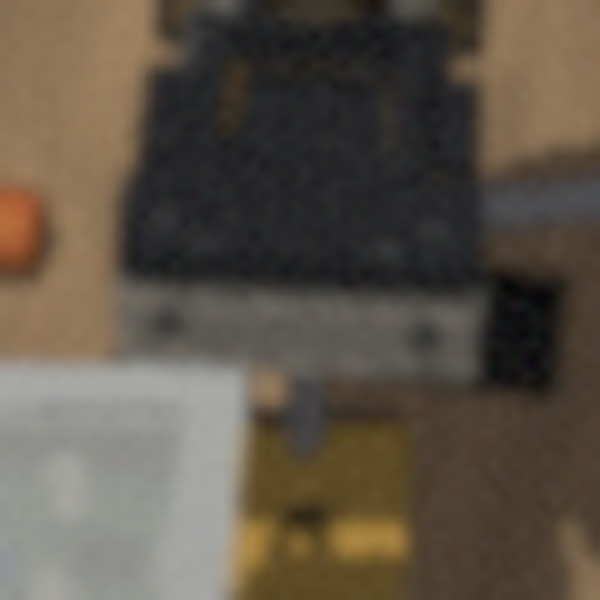

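```bash
python3 - <<'E'
from h import *
robot.servo_line([.4835,.1265,.111],speed=.1)
robot.dwell(.2)
print(robot.read_t(),robot.read_position(),robot.read_force())
im,d=robot.grab_frame("side"); np.savez("side7.npz",im=im,d=d); crop(im,255,190,295,230,14,"pics/side7.png")
print("pred tip",proj("side",[.4835,.1265,.060]))
print(im[205:224,268:285].sum(-1))
E
```

```text
14.95 [0.48392666 0.12677667 0.11175748] [ 0.67813881 -0.0490338  -0.41274586]
pred tip [275.79190648 213.84382155]
[[283 275 281 284 281 269 274 275 280 274 280 263 266 281 282 280 259]
 [349 304 287 281 280 276 269 268 289 293 286 270 271 292 291 299 277]
 [418 356 289 245 245 244 242 244 256 267 260 267 254 269 276 283 275]
 [456 365 276 228 207 206 199 209 217 223 224 230 232 229 237 234 241]
 [431 326 238 209 199 192 198 205 201 202 207 211 215 208 212 215 211]
 [402 286 217 199 201 193 196 200 194 198 204 209 209 210 202 207 209]
 [391 274 215 209 209 205 199 196 213 196 206 199 208 212 212 200 207]
 [392 264 210 205 202 201 198 193 196 198 194 194 207 214 194 220 206]
 [395 272 209 199 208 203 196 196 189 201 199 205 200 204 211 203 207]
 [390 263 208 204 210 200 189 183 197 189 199 209 214 203 211 218 206]
 [391 271 204 204 196 172 155 149 149 156 183 209 209 212 211 211 204]
 [390 271 213 205 189 168 134 106  99 141 186 201 208 198 209 210 199]
 [394 286 219 207 193 163 150 129 143 190 209 227 215 208 208 227 215]
 [420 328 256 226 200 188 182 181 200 261 294 301 279 239 246 271 267]
 [432 364 300 239 210 207 202 197 219 292 342 350 334 315 314 333 316]
 [434 387 326 263 212 210 212 200 230 282 329 355 358 351 350 357 336]
 [427 386 330 261 213 202 199 202 207 226 284 301 307 306 308 300 281]
 [422 370 300 235 206 211 204 211 202 210 227 227 233 241 233 228 225]
 [391 331 263 213 207 210 209 212 202 201 207 213 209 212 215 211 207]]
```

View pics/side7.png

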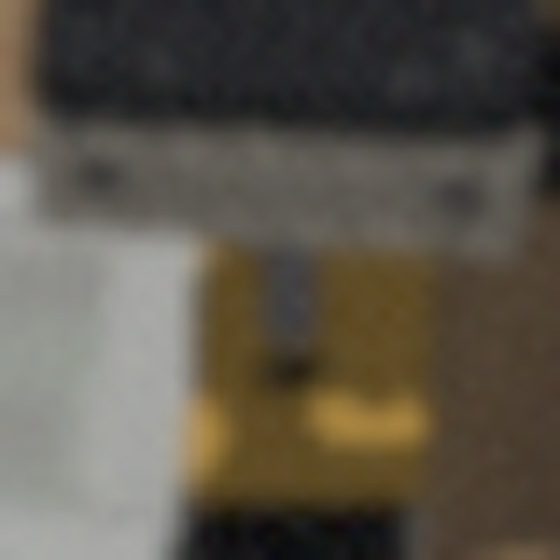

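```bash
python3 - <<'E'
from h import *
x,y=.484,.1277
robot.servo_line([x,y,.110],speed=.05)
for z in np.arange(.106,.077,-.003):
    robot.servo_line([x,y,z],speed=.04); f=robot.read_force(); p=robot.read_position()
    print(round(robot.read_t(),2),p.round(4),f.round(2),robot.read_ft_torque().round(2))
    if np.linalg.norm(f-[-.3,0,-.55])>5: break
im,d=robot.grab_frame("side"); np.savez("side8.npz",im=im,d=d); crop(im,255,190,295,230,14,"pics/side8.png")
E
```

```text
15.5 [0.4837 0.1275 0.1056] [0.45 0.85 0.02] [-0.03 -0.01 -0.04]
15.75 [0.4839 0.1276 0.1028] [-0.99 -0.52 -0.77] [-0.07  0.05 -0.01]
16.0 [0.4839 0.1276 0.0998] [-0.38 -0.2  -0.44] [ 0.04 -0.09  0.04]
16.25 [0.4839 0.1276 0.0968] [-0.5   0.17  0.21] [-0.02 -0.01  0.06]
16.5 [0.4839 0.1276 0.0938] [ 0.37  0.08 -1.45] [-0.01  0.08  0.06]
16.75 [0.4839 0.1276 0.0908] [-0.3   0.48 -0.16] [ 0.    0.02 -0.05]
17.0 [0.4839 0.1276 0.0878] [ 0.01 -1.1  -0.93] [ 0.02 -0.    0.01]
17.25 [0.4839 0.1276 0.0848] [-0.48 -0.59 -0.62] [ 0.01 -0.01 -0.02]
17.5 [0.4836 0.1274 0.0816] [-0.53 -1.16 -0.73] [-0.28  0.25 -0.03]
17.75 [0.4835 0.1274 0.0786] [-1.28 -1.14 -2.05] [-0.61  0.42  0.01]
```

View pics/side8.png

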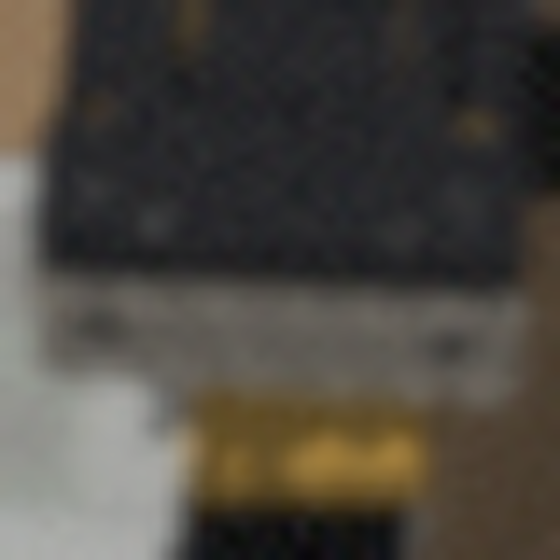

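```bash
python3 - <<'E'
from h import *
x,y=.4828,.1268
for z in list(np.arange(.076,.069,-.003))+list(np.arange(.0685,.0545,-.002)):
    robot.servo_line([x,y,z],speed=.03); f=robot.read_force(); p=robot.read_position()
    print(round(robot.read_t(),2),p.round(4),f.round(2),robot.read_ft_torque().round(2),round(robot.read_grip_width()*88,1))
    if f[2]>16 or np.hypot(*f[:2])>8: break
E
```

```text
18.06 [0.4832 0.1271 0.0761] [-0.21  0.18 -0.07] [-0.01 -0.03  0.03] 21.2
18.31 [0.4829 0.1269 0.0729] [-0.58  0.19 -0.2 ] [-0.01 -0.02 -0.01] 21.7
18.56 [0.4831 0.127  0.07  ] [-0.67  0.49  0.67] [ 0.17 -0.17 -0.05] 21.5
18.81 [0.483  0.127  0.0686] [0.32 0.67 1.24] [ 0.26 -0.08  0.01] 21.5
19.06 [0.4828 0.1269 0.0664] [-0.83  1.71  0.89] [0.4  0.07 0.  ] 21.3
19.31 [0.4827 0.1268 0.0644] [-0.94  1.66  2.84] [ 0.41  0.29 -0.05] 21.5
19.56 [0.4827 0.1268 0.0624] [-0.87  1.6   2.24] [0.41 0.44 0.04] 21.4
19.81 [0.4827 0.1267 0.0604] [-1.55  0.3   3.41] [ 0.36  0.63 -0.01] 21.3
20.06 [0.4827 0.1267 0.0584] [-2.19  0.32  3.34] [ 0.23  0.82 -0.  ] 21.5
20.31 [0.4828 0.1267 0.0566] [-2.91  0.22  4.95] [ 0.12  0.85 -0.02] 21.3
20.56 [0.4831 0.1267 0.0561] [-8.42 -0.97 21.46] [-0.35  2.82  0.02] 21.4
```

```bash
python3 - <<'E'
from h import *
robot.servo_line([.4822,.1266,.0548],speed=.03)
for i in range(4):
    robot.dwell(.3); print(round(robot.read_t(),2),robot.read_position().round(4),robot.read_force().round(2),robot.read_ft_torque().round(2),round(robot.read_grip_width()*88,1))
for n in("top","side"):
    im,d=robot.grab_frame(n); np.savez(f"{n}9.npz",im=im,d=d)
z=np.load("side9.npz"); crop(z['im'],200,150,320,250,5,"pics/side9.png"); P=cloud("side",z['d'])
hsv=cv2.cvtColor(z['im'],cv2.COLOR_RGB2HSV);im=z['im'].astype(int)
for n in("side3","side9"):
    z=np.load(n+".npz");P=cloud("side",z['d']);hsv=cv2.cvtColor(z['im'],cv2.COLOR_RGB2HSV)
    m=(hsv[...,1]<60)&(z['im'].min(-1)>95); m[:195]=0;m[240:]=0;m[:,:222]=0;m[:,272:]=0
    q=P[m&(P[...,2]>.03)&(P[...,2]<.09)]; r=-(q-H)@JX
    A=np.c_[r,np.ones(len(r))]; c=np.linalg.lstsq(A,q[:,2],rcond=None)[0]; print(n,len(q),"slope,z@hinge",c.round(4))
E
```

```text
21.11 [0.483  0.1267 0.0561] [-4.73 -1.9  16.43] [-0.36  1.54  0.01] 21.3
21.41 [0.483  0.1267 0.0561] [-3.53 -0.6  15.76] [-0.33  1.53  0.03] 21.6
21.71 [0.483  0.1267 0.0561] [-4.94 -1.22 16.06] [-0.43  1.49  0.03] 21.4
22.01 [0.483  0.1267 0.0561] [-4.27 -1.26 15.69] [-0.42  1.56  0.  ] 21.6
side3 1319 slope,z@hinge [0.099 0.044]
side9 1128 slope,z@hinge [0.0098 0.0433]
```

View pics/side9.png

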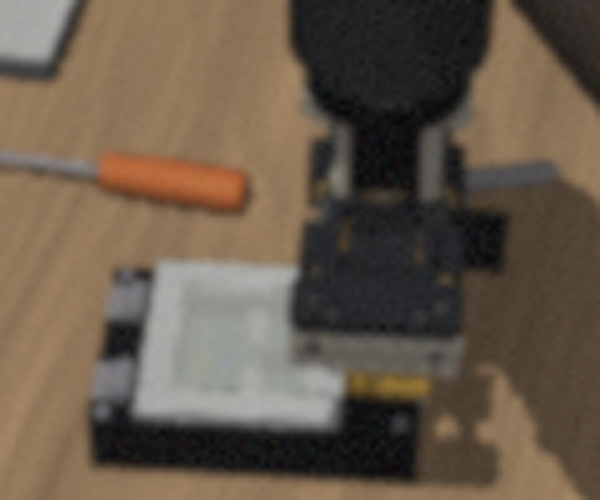

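```bash
python3 - <<'E'
from h import *
z=np.load("top9.npz"); crop(z['im'],180,130,350,260,4.4,"pics/top9.png")
E
```

```text
(no output)
```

View pics/top9.png

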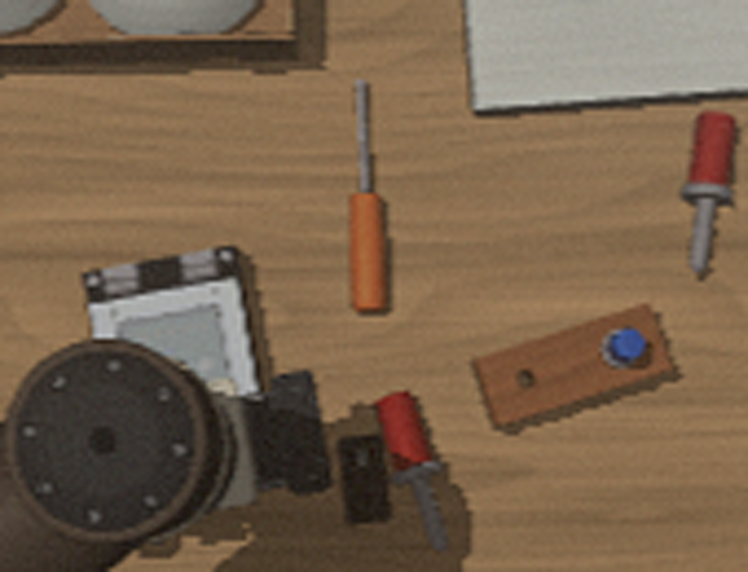

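The blue pin is still in the rack at crop (627,345), the red pin's rack hole is empty at (526,378), and the lid lies flat. The driver and battery_a haven't moved. Handing in.

```bash
python3 - <<'E'
from rig import robot
print(robot.read_t(),robot.read_force(),robot.read_position())
robot.job_done()
E
```

```text
22.1083 [-4.75504145 -1.75588496 16.80235776] [0.48301032 0.12669822 0.05612768]
the job is handed in; nothing more can be done
```

I swung the lid down, took the red-knobbed pin from the rack, and pushed it through the tab hole into the jig hole. I handed in at 22.1 s, still gripping the knob and pressing the lid shut with the collar.

**Last checks:**
- **Press:** a steady push of about 16 N down, with about 5 N sideways left over. The height (TCP 56.1 mm) matches the collar seated on a fully shut lid.
- **Lid:** its slope in the depth picture fell from 0.099 when ajar to 0.010, which is shut within the measuring error.
- **Blue pin, driver and battery_a:** none of them moved.

**Disagreements and faults:**
- **Loose pins toppled:** the two longer red-knobbed pins standing on the bench fell over before my second look and are still lying there. My move passed at least 0.1 m above them, so I don't think I touched them. I couldn't find the cause and didn't stand them up again.
- **Camera mismatch:** the two cameras disagreed by 3–6 mm on the jig. I settled it by viewing the pin tip against the hole and correcting from the contact forces during insertion.

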